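Turn an LED module over onto its mounting land with a cranked lifter

TASK

The LED module lies lens side down in the white panel housing, beside the raised mounting land. Take the cranked lifter from its rest, slide its blade under the free edge of the module, raise that edge and tip the module over onto the land so that it lies flat on it, lenses up, central and square; then put the lifter back in its rest. Work gently: the paint scratches and the module is delicate, so only the blade may touch the module (never the gripper) and it must only press lightly on housing and module, and leave the other things on the bench where they are.

Things in the scene. Friction and masses are not known exactly. Their poses are not given: they have to be found in the camera images.
- module_mid (a point): centre (half-way through the board) of the LED module: grey metal board 64 (x) x 60 (y) x 3 mm, about 45 g, dark patch on one face, on the other four clear lenses 13 mm across, 2.6 mm high, at 13 mm in x and 16 mm in y from the middle. Starts standing on its lenses on the tray floor, so a 2.6 mm gap runs under its edges; the lenses begin 6.5 mm in from the y edges, 12.5 mm from the x edges
- module: the same LED module; origin in the plane of the lens tops, under the middle of the board (4.1 mm from module_mid). Its +x edge faces the upright step of the land, up to 6 mm away, and is the one to tip over; its -x edge is the free one. z points out of the patch face: up at the start, down when turned over. A push of over 6 N harms it
- housing: the panel housing: white painted sheet-metal tray 300 x 300 mm, fixed; origin mid-tray at bench height. Hard floor 3 mm thick; rim 12 mm high. A bare-metal raised land, 52 (x) x 54 (y) mm, centred 30 mm from the middle towards +x, stands 6 mm above the floor; its -x side is an upright step, a stop for the module. +x points from module to land. The lifter marks it above 6 N
- land_top (a point): centre of the land's top face (9 mm above the bench); axes as the housing's. Its step is 26 mm from here towards -x
- tray_floor (a point): point on the tray floor's top face, 85 mm from the housing's middle towards its -x, in the clear run before the module's free edge; axes as the housing's
- lifter_grip (a point): where to grip the lifter (75 g): centre of the black handle's section, 14 mm wide and 22 mm high; the handle runs from 76 mm behind to 29 mm ahead of it along x. x points to the blade, z up when the blade is level. Ahead a 7 mm round bar slopes down to a thin flat steel blade, 41 to 85 mm ahead of this point, 22 mm wide, 1.6 mm thick, its underside 41 mm below this point
- lifter_tip (a point): where the middle of the blade's front edge (underside) would be if the blade were straight: 85 mm ahead of and 41 mm below lifter_grip in the lifter's own axes; same axes. The blade has taken a set by use: it is bent at its root, up or down by as much as 0.14 rad, so its real tip is up to 6 mm higher or lower than this point; not measured, to be felt. Firmly held, the tip yields about 0.2 mm per N
- rest_seat (a point): the lifter's rest, a dark steel stand fixed to the bench, left or right of the housing: base 104 x 60 x 8 mm, two forks 62 mm behind (-x) and 23 mm ahead of this point, 5 mm thick, floors 44 mm above the bench, flared prongs 13 mm high and 20 mm apart. This point is where lifter_grip is when the lifter lies in the rest (55 mm above the bench); x as the lifter's x there
- driver_case: bystander: white LED driver case 148 x 44 x 28 mm lying on the bench, on the other side of the housing from the rest; origin at the centre of its underside
- screw_bin: bystander: orange open bin with screws, 90 x 110 x 55 mm; origin at the centre of its underside
- bracket_box: bystander: white open carton with brackets, 110 x 90 x 70 mm; origin at the centre of its underside
- screwdriver: bystander: red-handled screwdriver lying on the bench

How it is judged:
By the outcome, as a careful person would: the job done as asked, in the order asked, and still so for the second after the job is handed in, with the robot touching nothing.
It also fails if it takes over 72 s, if anything falls off the work surface, if the arm or the gripper's body presses on something with over 40 N, if the wrist force passes 120 N, or if a joint passes its speed limit or range.

ROBOT

A 6-joint arm with a two-finger parallel gripper is mounted at the origin on the work surface. World frame = base frame: x ahead of the robot, y to its left, z up, the work surface at z = 0. Lengths are in m, angles in degrees, forces in N, time in s.
With the tool pointing down it reaches from about 0.325 to 1 m from the base axis. Payload 5.1 kg.
Tool frame: the origin (TCP) lies at the very end of the fingers, on their centre line; the grasp point (between the pads) lies bot.tcp_to_grasp behind it (bot.tcp_to_grasp is the distance from the TCP to the grasp point, in m); z points along the fingers, y is the direction in which the jaws open and shut (so a half turn about z gives the same grasp; the last joint's range is limited). The gripper opens to 85 mm and grips with 20 to 120 N. Pads are 22 mm wide; open, the fingers measure 114 mm over their backs; the gripper's body (76 mm by 85 mm) begins 54 mm behind the grasp point. The pads swing forward as they close: fully open they stand 13 mm farther back than shut.
Start: joints at [61.845, 7.093, 94.555, -0, 78.352, -4.733], TCP at [0.258, 0.596, 0.231] pointing down, gripper open.
Joint ranges: [-149.61, 149.61], [-58.7, 133.49], [1.44, 155.28], [-77.14, 257.14], [18.33, 153.61], [-166.67, 166.67]. Speed limits (degrees/s): [147.25, 147.25, 180, 180, 180, 180].

INTERFACE

Orientations are given as [roll, pitch, yaw] about the fixed x, y, z axes, in that order (R = Rz(yaw) Ry(pitch) Rx(roll)).
In Python, from cell import bot, vision gives the robot as it stands. Calls block until the motion is done:
- bot.movep(position, orientation): joint-space move of the TCP to a pose.
- bot.move_straight(position, rot=None, max_speed=0.15, force_limit=None): straight line of the TCP; rot=None keeps the orientation; max_speed is the mean speed in m/s. With force_limit (N) it stops when the force on the tool has changed by that much, and returns True; else False.
- bot.goto_joints(angles): joint-space move.
- bot.open_gripper() and bot.clamp(strength=None): open the fingers fully, or close them until they stop; strength is the grip in N (None keeps the last).
- bot.hold(seconds).
- bot.solve_ik(position, orientation): joint angles nearest the present ones, or None.
- bot.sense(): the state.
- vision.snapshot(name): name is "side" or "top" or "wrist"; returns the picture (480x640x3 uint8, blue, green, red); there is no depth.
- vision.get_calibration(name): a dict with "mtx" (3x3 intrinsics, pixels), "R" (3x3) and "t" (3): a world point X has camera coordinates R X + t. Camera axes: x right, y down, z forward; pixel columns grow to the right and rows downward; lengths in m; the calibration is good to about 2 mm. The wrist camera is an equidistant fisheye: a pixel r from the principal point sees the ray r / f radians off the axis. A picture is of the moment at which its call begins: read the wrist's pose just before it. get_calibration takes no time and is no camera call; for the wrist camera it gives the pose at the moment of the call.
A pose or a line that the arm cannot do raises bot.Unreachable and nothing moves.
- bot.finish_job(): hands the job in, once; it reports no verdict.
The state is a dict: "clock": time; "qpos": joint angles; "dq": joint speeds; "tau": joint torques, N m; "position": TCP position; "tool_rot": TCP orientation; "ft_force": force on the tool from outside, world axes, zero at the start; "ft_torque": the same for the moment, N m; "finger_gap": finger opening in m.
Only numpy, scipy, OpenCV 4.12 (cv2) and the standard library are available. Lean on these libraries where they do the work, as an engineer would, in place of code of your own. Each camera call takes 0.05 s, during which the arm holds its last target.

## Working session

There is one attempt and no reset: what is moved stays moved. The work goes in short steps, each a Python script; the robot and the scene stay as the last script left them, time stands still between calls to the robot, and variables do not carry over. Pictures are saved under pics/ and viewed, and the job is handed in when it is done.

```bash
ls -la; mkdir -p pics; python3 - <<'E'
from cell import bot, vision
import cv2, numpy as np
s=bot.sense(); print(s, bot.tcp_to_grasp)
for n in ["side","top","wrist"]:
    c=vision.get_calibration(n); print(n,{k:np.round(v,4).tolist() if not isinstance(v,str) else v for k,v in c.items()})
    cv2.imwrite(f"pics/a_{n}.png",vision.snapshot(n))
E
```

```text
total 12
drwxr-xr-x  3 agent agent 4096 Dec  6 04:37 .
drwxr-xr-x 23 root  root  4096 Dec  6 04:37 ..
drwxr-xr-x  2 agent agent 4096 Dec  6 04:37 pics
{'clock': 0.0, 'qpos': array([ 6.18437611e+01,  7.13562871e+00,  9.46316349e+01,  1.89299339e-03,
        7.83515001e+01, -4.73365915e+00]), 'dq': array([-0.03359122,  0.01110859, -0.076593  , -0.01815896, -0.07136774,
        0.00351991]), 'tau': array([-2.51865800e-03, -4.23602986e+01, -3.65448976e+01, -1.61903840e-04,
        6.82522354e-03, -3.36965890e-06]), 'position': array([0.25813105, 0.59590423, 0.23005417]), 'tool_rot': array([-1.79881794e+02, -1.16477400e-02,  1.56577024e+02]), 'ft_force': array([ 0.19590825, -0.32643299,  0.00939173]), 'ft_torque': array([-0.06095228,  0.00041033,  0.00308571]), 'finger_gap': 0.08547047949441973} 0.0187
side {'mtx': [[542.9457, 0.0, 313.3846], [0.0, 542.9457, 239.2248], [0.0, 0.0, 1.0]], 'R': [[-0.9936, -0.1118, -0.0178], [-0.0683, 0.7172, -0.6935], [0.0903, -0.6878, -0.7202]], 't': [0.5403, 0.1276, 1.1189]}
top {'mtx': [[468.0899, 0.0, 331.0211], [0.0, 468.0899, 236.1169], [0.0, 0.0, 1.0]], 'R': [[-0.0299, -0.9996, 0.0017], [-0.9915, 0.0294, -0.1266], [0.1265, -0.0055, -0.9919]], 't': [-0.0576, 0.5406, 1.0825]}
wrist {'mtx': [[371.6483, 0.0, 317.2814], [0.0, 371.6483, 241.2444], [0.0, 0.0, 1.0]], 'R': [[0.3991, 0.9169, -0.0028], [0.8771, -0.3809, 0.2927], [0.2673, -0.1193, -0.9562]], 't': [-0.6489, -0.0377, 0.3806]}
```

View pics/a_side.png

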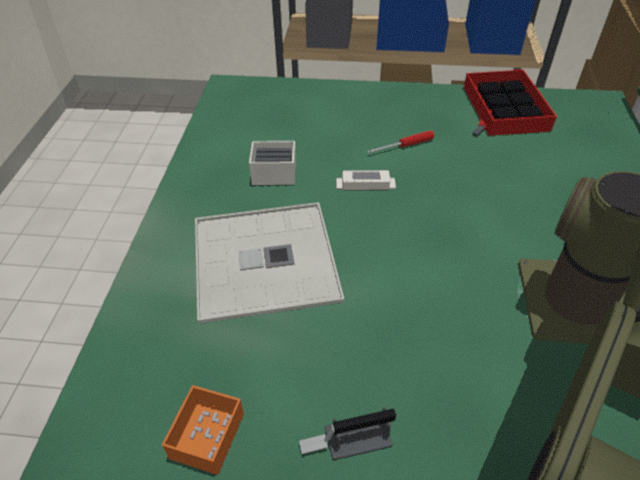

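View pics/a_top.png

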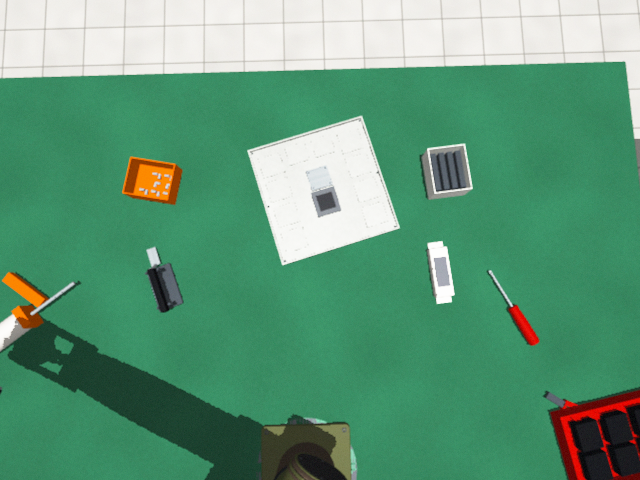

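View pics/a_wrist.png

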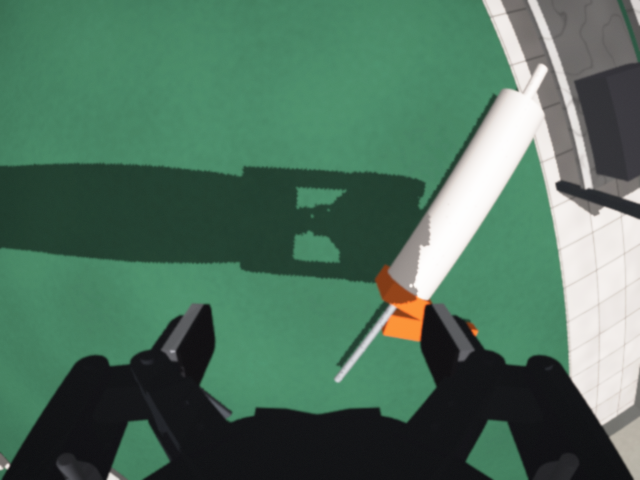

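```bash
cat > h.py <<'E'
import numpy as np, cv2
from cell import bot, vision
from scipy.spatial.transform import Rotation as Ro
def proj(c,X):
    X=np.atleast_2d(X); p=X@np.array(c["R"]).T+np.array(c["t"]); M=np.array(c["mtx"])
    if c.get("fish"):
        r=np.hypot(p[:,0],p[:,1]); th=np.arctan2(r,p[:,2]); s=np.where(r>1e-9,th/np.maximum(r,1e-9),0)
        return np.c_[p[:,0]*s*M[0,0]+M[0,2],p[:,1]*s*M[1,1]+M[1,2]]
    q=p/p[:,2:]; return np.c_[q[:,0]*M[0,0]+M[0,2],q[:,1]*M[1,1]+M[1,2]]
def ray(c,u):
    M=np.array(c["mtx"]);a=(u[0]-M[0,2])/M[0,0];b=(u[1]-M[1,2])/M[1,1]
    if c.get("fish"):
        th=np.hypot(a,b); d=np.array([np.sin(th)*a/th,np.sin(th)*b/th,np.cos(th)])
    else: d=np.array([a,b,1.])
    R=np.array(c["R"]); return -R.T@np.array(c["t"]), R.T@d
def pix(c,u,z):
    o,d=ray(c,u); return o+d*(z-o[2])/d[2]
def cal(n):
    c=dict(vision.get_calibration(n)); c["fish"]=(n=="wrist"); return c
def crop(im,x0,y0,x1,y1,name,f=None):
    f=f or min(800/(x1-x0),600/(y1-y0)); cv2.imwrite(f"pics/{name}.png",cv2.resize(im[y0:y1,x0:x1],None,fx=f,fy=f,interpolation=cv2.INTER_CUBIC))
E
python3 - <<'E'
from h import *
im=cv2.imread("pics/a_top.png"); crop(im,240,105,410,275,"b1",3.5); crop(im,130,235,200,325,"b2",6.5)
E
```

```text
(no output)
```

View pics/b1.png

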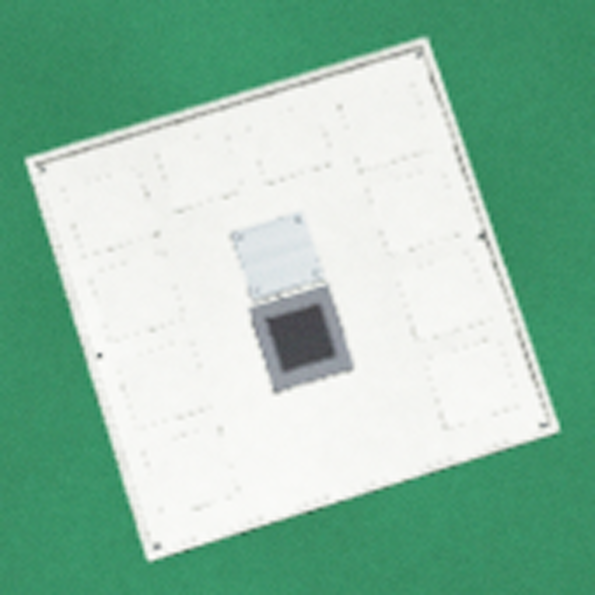

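View pics/b2.png

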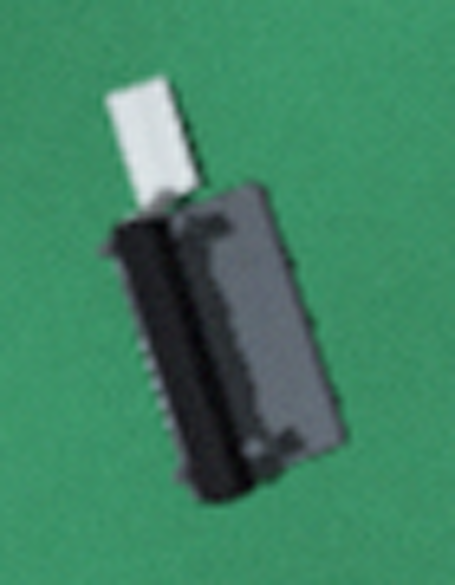

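```bash
python3 - <<'E'
from h import *
c=cal("top")
def w(p,z,f=3.5,o=(240,105)): 
    u=[(p[i]+.5)/f-.5+o[i] for i in (0,1)]; return pix(c,u,z)
P=np.array([w(p,.012) for p in [(25,158),(428,38),(560,432),(150,560)]]);print(P.round(4), [np.linalg.norm(P[i]-P[i-1]).round(4) for i in range(4)], P.mean(0))
x=(P[0]+P[1]-P[2]-P[3]);print("yaw",np.degrees(np.arctan2(x[1],x[0])))
y=(P[0]+P[3]-P[1]-P[2]);print("yaw",np.degrees(np.arctan2(-y[0],y[1])))
print("land",[w(p,.009).round(4) for p in [(232,230),(300,212),(328,285),(250,300)]])
M=np.array([w(p,.003+.0056) for p in [(251,310),(328,287),(353,368),(276,392)]]);print("mod",M.round(4),M.mean(0),[np.linalg.norm(M[i]-M[i-1]).round(4) for i in range(4)])
f=lambda p,z:w(p,z,6.5,(130,235))
print("handle top z .066",[f(p,.066).round(4) for p in [(113,222),(165,218),(195,500),(252,485)]])
print("base z.008",[f(p,.008).round(4) for p in [(258,182),(347,440)]])
print("blade z.0148",[f(p,.0156).round(4) for p in [(105,97),(165,76),(200,183)]])
E
```

```text
[[ 0.7646  0.1296  0.012 ]
 [ 0.8452 -0.1607  0.012 ]
 [ 0.5564 -0.2418  0.012 ]
 [ 0.4756  0.0454  0.012 ]] [np.float64(0.301), np.float64(0.3013), np.float64(0.3), np.float64(0.2983)] [ 0.66045002 -0.05687454  0.012     ]
yaw 15.957080629385555
yaw 15.615794485815952
land [array([ 0.7085, -0.0164,  0.009 ]), array([ 0.7202, -0.065 ,  0.009 ]), array([ 0.6666, -0.0833,  0.009 ]), array([ 0.6574, -0.0279,  0.009 ])]
mod [[ 0.6502 -0.0284  0.0086]
 [ 0.6652 -0.0833  0.0086]
 [ 0.6066 -0.0991  0.0086]
 [ 0.5911 -0.0445  0.0086]] [ 0.62826557 -0.06383182  0.0086    ] [np.float64(0.0613), np.float64(0.0568), np.float64(0.0607), np.float64(0.0567)]
handle top z .066 [array([0.4717, 0.3512, 0.066 ]), array([0.4726, 0.3329, 0.066 ]), array([0.3738, 0.3207, 0.066 ]), array([0.3784, 0.3008, 0.066 ])]
base z.008 [array([0.4891, 0.32  , 0.008 ]), array([0.3927, 0.2859, 0.008 ])]
blade z.0148 [array([0.5218, 0.3747, 0.0156]), array([0.529 , 0.3526, 0.0156]), array([0.4887, 0.3389, 0.0156])]
```

```bash
python3 - <<'E'
from h import *
s=bot.sense()
c=cal("wrist"); cam=-np.array(c["R"]).T@c["t"]; RT=Ro.from_euler("xyz",s["tool_rot"],degrees=True).as_matrix()
print("cam in tool",RT.T@(cam-s["position"]), "axis in tool",RT.T@np.array(c["R"])[2])
for p,y in [([.43,.33,.1],18.),([.43,.33,.1],198.),([.5,-.1,.08],15.8),([.5,-.1,.08],195.8)]:
    print(p,y,bot.solve_ik(p,[180,0,y]),bot.solve_ik(p,[180,0,y-360]))
print(bot.sense()["clock"])
E
```

```text
cam in tool [ 0.0741835   0.00034636 -0.14292478] axis in tool [-0.29290163 -0.00139568  0.95614156]
[0.43, 0.33, 0.1] 18.0 [ 3.18290638e+01  3.87529464e-01  1.14885059e+02 -2.54444375e-14
  6.47274119e+01  1.03829064e+02] [ 3.18290638e+01  3.87529464e-01  1.14885059e+02 -2.54444375e-14
  6.47274119e+01  1.03829064e+02]
[0.43, 0.33, 0.1] 198.0 [ 31.82906379   0.38752946 114.88505868   0.          64.72741186
 -76.17093621] [ 31.82906379   0.38752946 114.88505868   0.          64.72741186
 -76.17093621]
[0.5, -0.1, 0.08] 15.8 [-1.73439119e+01 -2.24919607e+00  1.19644786e+02 -2.54444375e-14
  6.26044100e+01  5.68560881e+01] [-1.73439119e+01 -2.24919607e+00  1.19644786e+02 -2.54444375e-14
  6.26044100e+01  5.68560881e+01]
[0.5, -0.1, 0.08] 195.8 [ -17.34391187   -2.24919607  119.64478603    0.           62.60441004
 -123.14391187] [ -17.34391187   -2.24919607  119.64478603    0.           62.60441004
 -123.14391187]
0.15
```

```bash
python3 - <<'E'
from h import *
bot.movep([.40,.33,.20],[180,0,18]); c=cal("wrist"); im=vision.snapshot("wrist")
np.save("c1.npy",c,allow_pickle=True); cv2.imwrite("pics/c1.png",im); s=bot.sense(); print(s["clock"],s["position"],s["tool_rot"],s["ft_force"])
E
```

```text
1.8833 [0.39995746 0.33039917 0.20015137] [-1.79988752e+02 -1.39154328e-02  1.80548160e+01] [0.44835201 1.02949758 0.54396362]
```

View pics/c1.png

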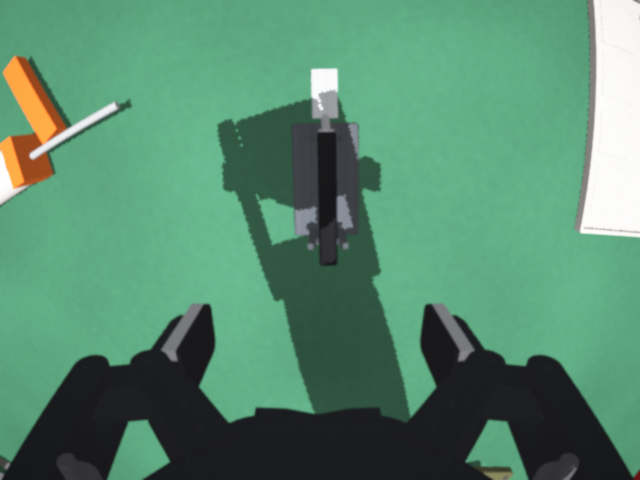

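```bash
python3 - <<'E'
from h import *
im=cv2.imread("pics/c1.png"); crop(im,280,60,380,160,"c1a",6); crop(im,280,180,380,280,"c1b",6)
E
```

```text
(no output)
```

View pics/c1a.png

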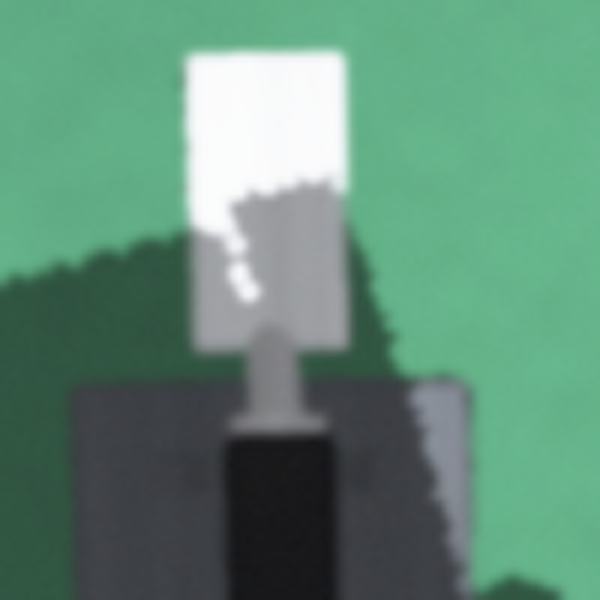

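View pics/c1b.png

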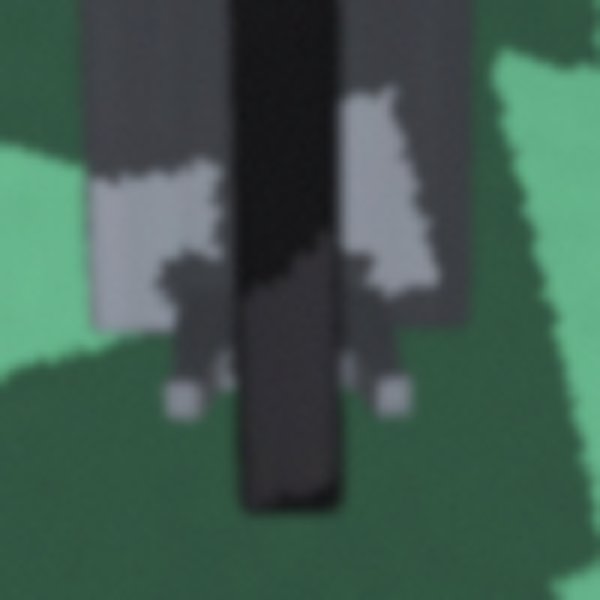

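```bash
python3 - <<'E'
from h import *
c=np.load("c1.npy",allow_pickle=True).item()
def w(p,z,o): 
    u=[(p[i]+.5)/6-.5+o[i] for i in (0,1)]; return pix(c,u,z)
a=(280,60);b=(280,180)
f1,f2=w((228,433),.066,a),w((337,433),.066,a); r1,r2=w((242,508),.066,b),w((340,508),.066,b)
print(f1,f2,r1,r2); F=(f1+f2)/2;R=(r1+r2)/2; d=F-R; L=np.linalg.norm(d); yaw=np.degrees(np.arctan2(d[1],d[0])); print("len",L,"wid",np.linalg.norm(f1-f2),np.linalg.norm(r1-r2),"yaw",yaw)
u=d/L; print("grip from F",F-u*.029,"from R",R+u*.076)
m1,m2=w((232,0),.066,b),w((338,0),.066,b); M=(m1+m2)/2; d2=F-M; print("yaw front half",np.degrees(np.arctan2(d2[1],d2[0])))
for z in (.0156,.0096,.0216):
  t1,t2=w((186,52),z,a),w((346,52),z,a); k1,k2=w((192,350),z,a),w((350,350),z,a)
  T=(t1+t2)/2;K=(k1+k2)/2;d=T-K;print("tip z",z,T,"width",np.linalg.norm(t1-t2),np.linalg.norm(k1-k2),"len",np.linalg.norm(d),"yaw",np.degrees(np.arctan2(d[1],d[0])),"from tip grip",T-u*.085)
b1,b2=w((72,385),.008,a),w((470,378),.008,a);b3,b4=w((95,328),.008,b),w((468,326),.008,b); print("base",(b1+b2+b3+b4)/4,np.linalg.norm(b1-b2),np.linalg.norm(b1-b3), np.linalg.norm(b2-b4))
d=(b1+b2-b3-b4);print(np.degrees(np.arctan2(d[1],d[0])))
E
```

```text
[0.47092408 0.35291966 0.066     ] [0.47510405 0.34022945 0.066     ] [0.37321942 0.31930026 0.066     ] [0.37721131 0.30691332 0.066     ]
len 0.1033667144645799 wid 0.01336089588702138 0.013014279877443306 yaw 18.891497492159612
grip from F [0.4455762  0.33718502 0.066     ] from R [0.4471215  0.33771384 0.066     ]
yaw front half 18.65281827506477
tip z 0.0156 [0.52630181 0.3650414  0.0156    ] width 0.023000181207075875 0.022813347324340715 len 0.04431365665690639 yaw 18.914005562193665 from tip grip [0.44588047 0.33752035 0.0156    ]
tip z 0.0096 [0.52730485 0.3652525  0.0096    ] width 0.023421565855106158 0.02323130900238613 len 0.04512552393939348 yaw 18.914005562193648 from tip grip [0.44688351 0.33773145 0.0096    ]
tip z 0.0216 [0.52529876 0.36483029 0.0216    ] width 0.022578796559045704 0.0223953856462953 len 0.04350178937441905 yaw 18.91400556219364 from tip grip [0.44487742 0.33730925 0.0216    ]
base [0.43183822 0.33237772 0.008     ] 0.059006183248053304 0.10230614584989899 0.10326650423828777
19.08054636643623
```

```bash
python3 - <<'E'
from h import *
g=[.4462,.3374]; o=[180,0,18.9]
bot.movep([*g,.11],o)
print(bot.move_straight([*g,.0363],max_speed=.1,force_limit=15))
s=bot.sense(); print(s["clock"],s["position"],s["tool_rot"],s["ft_force"])
bot.clamp(60); s=bot.sense(); print(s["clock"],s["position"],s["ft_force"],s["finger_gap"])
bot.hold(.2)
s0=bot.sense(); print(s0["ft_force"],s0["ft_torque"])
bot.move_straight([*g,.075],max_speed=.08)
c=cal("wrist"); cv2.imwrite("pics/d1.png",vision.snapshot("wrist")); np.save("c2.npy",c)
s=bot.sense(); print(s["clock"],s["position"],s["tool_rot"],s["ft_force"],s["ft_torque"],s["finger_gap"])
E
```

```text
False
3.2583 [0.44674692 0.33775811 0.03705369] [-1.79982752e+02 -7.75810668e-02  1.89018258e+01] [ 0.43325821 -0.21238044  0.08685219]
3.9083 [0.44642348 0.33750329 0.03659857] [ 0.62290948 -0.10623232  1.82974474] 0.013019839875291055
[-0.13679952  0.3767957   2.36066057] [-0.03032194 -0.00415035  0.04806926]
4.7917 [0.44593055 0.33723224 0.07476912] [1.79994921e+02 2.70439469e-02 1.88991431e+01] [-0.33192387  0.31646608 -0.62316615] [-0.01729638 -0.00227354  0.04801555] 0.012930957718912645
```

View pics/d1.png

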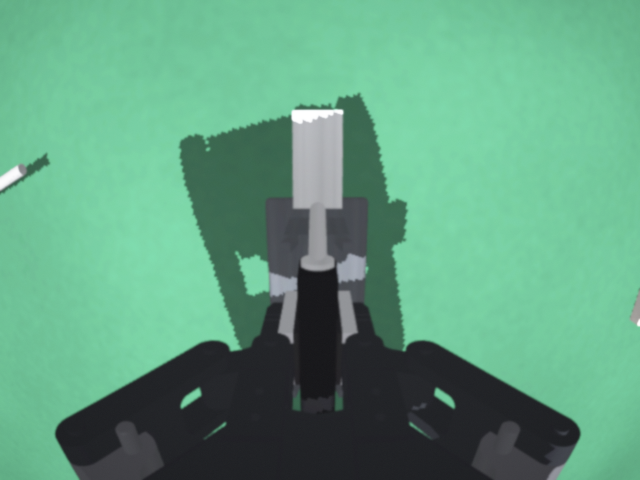

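```bash
python3 - <<'E'
from h import *
bot.move_straight([.446,.337,.11],max_speed=.15)
bot.movep([.497,-.103,.12],[180,0,15.8])
c=cal("wrist"); im=vision.snapshot("wrist"); cv2.imwrite("pics/e1.png",im); np.save("c3.npy",c)
s=bot.sense(); print(s["clock"],s["position"],s["tool_rot"],s["ft_force"],s["ft_torque"],s["finger_gap"])
E
```

```text
6.85 [ 0.49716165 -0.10213591  0.11983875] [-1.79982562e+02  2.38463534e-03  1.58756662e+01] [-0.18157481 -0.09550893 -1.11297713] [ 0.02708644  0.02883838 -0.01169601] 0.01302515453459705
```

View pics/e1.png

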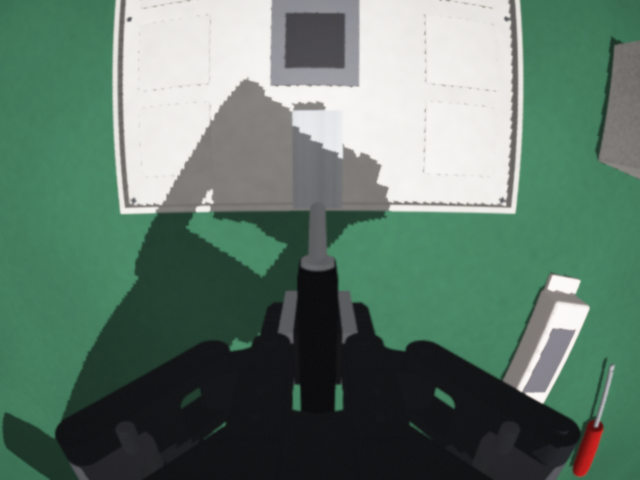

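```bash
python3 - <<'E'
from h import *
a=np.radians(15.8);ux=np.array([np.cos(a),np.sin(a)]);p=np.array([.497,-.103])+.065*ux
bot.move_straight([*p,.12],max_speed=.15); bot.hold(.1)
c=cal("wrist"); im=vision.snapshot("wrist"); cv2.imwrite("pics/e2.png",im); np.save("c4.npy",c)
s=bot.sense(); print(s["clock"],s["position"],s["tool_rot"],s["ft_force"],s["ft_torque"],s["finger_gap"])
crop(im,240,0,400,120,"e2a",5); crop(im,240,100,400,220,"e2b",5)
E
```

```text
7.5833 [ 0.55867042 -0.08530981  0.11972332] [-1.79982660e+02  4.16442827e-02  1.57894555e+01] [ 0.57596809  0.10860902 -0.75233   ] [-0.00557481 -0.04388889  0.02143276] 0.012988515914924335
```

View pics/e2a.png

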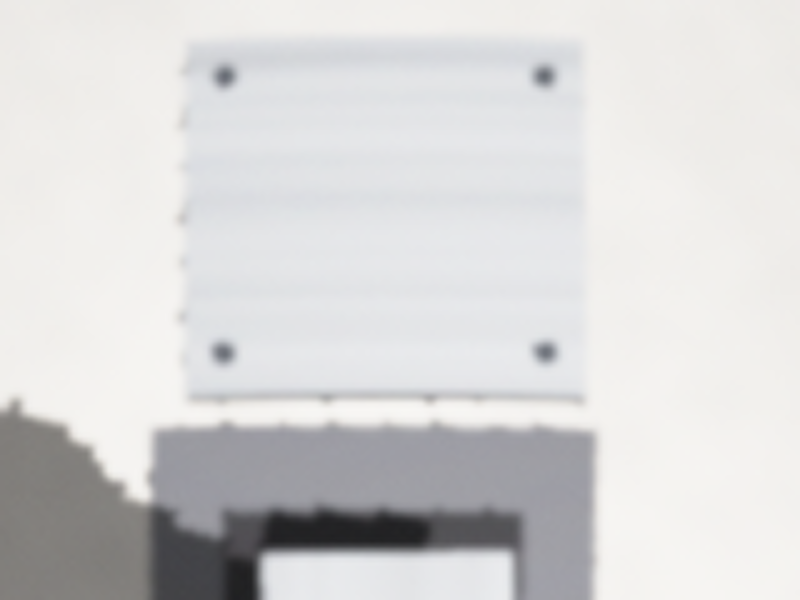

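View pics/e2b.png

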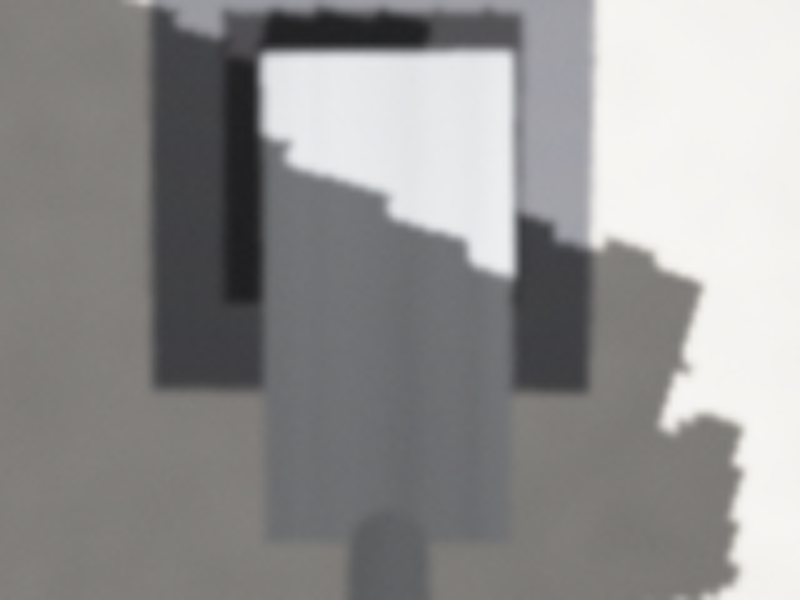

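```bash
python3 - <<'E'
from h import *
c=np.load("c4.npy",allow_pickle=True).item()
def w(p,z,o): 
    u=[(p[i]+.5)/5-.5+o[i] for i in (0,1)]; return pix(c,u,z)
a=(240,0);b=(240,100)
def quad(n,Q):
    tl,tr,bl,br=Q; C=sum(Q)/4; d=tl+tr-bl-br; e=tl+bl-tr-br
    print(n,C.round(4),"len",np.linalg.norm(d)/2,"wid",np.linalg.norm(e)/2,"yaw",np.degrees(np.arctan2(d[1],d[0])),np.degrees(np.arctan2(-e[0],e[1]))); return C
L=quad("land",[w((188,42),.009,a),w((582,42),.009,a),w((188,397),.009,a),w((582,397),.009,a)])
M=quad("mod",[w((152,430),.0086,a),w((594,430),.0086,a),w((154,389),.0086,b),w((589,389),.0086,b)])
zt=.12+.0184-.041
for dz in (0,.004,-.004): quad("blade dz%.3f"%dz,[w((260,50),zt+.0016+dz,b),w((515,50),zt+.0016+dz,b),w((266,540),zt+.0016,b),w((512,540),zt+.0016,b)])
s=bot.sense();p=s["position"]; th=np.radians(s["tool_rot"][2]); print("nominal tip",p[:2]+.085*np.array([np.cos(th),np.sin(th)]))
for y in (15.7,16):
  t=np.radians(y);u=np.array([np.cos(t),np.sin(t)]);v=np.array([-u[1],u[0]]);d=(M-L)[:2];print("mod rel land",d@u,d@v, "housing from land",L[:2]-.03*u)
E
```

```text
land [ 0.6902 -0.0478  0.009 ] len 0.051548468688982364 wid 0.05303275340018204 yaw 15.710363741639146 15.671205432683813
mod [ 0.6302 -0.0629  0.0086] len 0.06331879062029255 wid 0.059605253260559314 yaw 15.46829758919309 15.607532630840979
blade dz0.000 [ 0.6191 -0.0682  0.099 ] len 0.04367780413147866 wid 0.022074396988700045 yaw 15.877763360351405 15.700123608779215
blade dz0.004 [ 0.619  -0.0683  0.101 ] len 0.04363701600188415 wid 0.021804829154134987 yaw 15.878105575710745 15.700135993834781
blade dz-0.004 [ 0.6192 -0.0682  0.097 ] len 0.04408415574199297 wid 0.022343964823266078 yaw 15.87742464500001 15.700111522561496
nominal tip [ 0.64046321 -0.06218104]
mod rel land -0.061874615419396234 0.0017500438086013807 housing from land [ 0.66133922 -0.05591098]
mod rel land -0.061864604091392265 0.0020739930678528146 housing from land [ 0.66138212 -0.05606209]
```

```bash
cat >> h.py <<'E'
LAND=np.array([.6902,-.0478]); YAW=15.7
_t=np.radians(YAW); UX=np.array([np.cos(_t),np.sin(_t)]); UY=np.array([-UX[1],UX[0]])
GZ=.0184
def tcp_for_tip(xh,yh,z,p,beta,yaw=YAW):
    """tip of real blade at (xh,yh) rel. to land centre (housing axes), height z; lifter pitch p deg nose-down; bend beta rad up"""
    pr=np.radians(p); xt=.041+.044*np.cos(beta); zt=-.041+.044*np.sin(beta)
    R=Ro.from_euler("xyz",[0,p,yaw],degrees=True).as_matrix()  # lifter frame
    off=R@np.array([xt,0,zt+GZ])
    T=np.r_[LAND+xh*UX+yh*UY,z]
    return list(T-off),[180,p,yaw]
def beta_from(zt,z_tcp,p):
    from scipy.optimize import brentq
    f=lambda b: z_tcp+(Ro.from_euler("xyz",[0,p,0],degrees=True).as_matrix()@np.array([.041+.044*np.cos(b),0,-.041+.044*np.sin(b)+GZ]))[2]-zt
    return brentq(f,-.4,.4)
def tip_now(beta):
    s=bot.sense(); R=Ro.from_euler("xyz",s["tool_rot"],degrees=True)*Ro.from_euler("x",180,degrees=True)
    T=s["position"]+R.apply([.041+.044*np.cos(beta),0,-.041+.044*np.sin(beta)+GZ]); d=T[:2]-LAND
    return np.array([d@UX,d@UY,T[2]])
E
python3 - <<'E'
from h import *
P,o=tcp_for_tip(-.115,.0018,.014,10,0); bot.movep([P[0],P[1],P[2]+.02],o); bot.move_straight(P,max_speed=.06)
F=[]
for i in range(8): bot.hold(.02); F.append(bot.sense()["ft_force"])
F=np.array(F); print("ft",F.mean(0),F.std(0)); f0=F.mean(0)
P2=[P[0],P[1],P[2]-.018]
hit=bot.move_straight(P2,max_speed=.012,force_limit=1.2)
s=bot.sense(); print(hit,s["clock"],s["position"],s["tool_rot"],s["ft_force"]-f0)
bot.hold(.1); s=bot.sense(); print(s["position"],s["ft_force"]-f0)
print("beta",beta_from(.003,s["position"][2],s["tool_rot"][1]))
E
```

```text
ft [-0.15891896 -0.07013702 -0.68655194] [0.51679204 0.44277748 0.26152903]
True 9.4417 [ 0.50194093 -0.09878746  0.04181196] [-179.98999608   10.03151094   15.6993596 ] [-0.58112145  0.25808671  3.79772131]
[ 0.50189434 -0.09875066  0.04178835] [-0.36934657 -0.43201172  3.73907239]
beta -0.04007141285492686
```

```bash
python3 - <<'E'
from h import *
s=bot.sense(); p=s["position"].copy()
for dz in (.0004,.0008,.0012,.003):
    bot.move_straight([p[0],p[1],p[2]+dz],max_speed=.01)
    F=[];Z=[]
    for i in range(6): bot.hold(.02); q=bot.sense();F.append(q["ft_force"]);Z.append(q["position"][2])
    print(dz,np.mean(Z)-p[2],np.mean(F,0).round(2),np.std(F,0).round(2))
s=bot.sense();print(s["clock"],s["tool_rot"])
E
```

```text
0.0004 0.00031726683463687705 [ 0.79 -0.53  1.42] [0.64 0.47 0.35]
0.0008 0.0005661586026626322 [ 0.29  0.16 -0.06] [0.29 0.43 0.41]
0.0012 0.0009446116070074353 [ 0.06 -0.34 -0.93] [0.61 0.46 0.51]
0.003 0.0030812088186020076 [-0.28  0.09 -0.74] [0.67 0.41 0.48]
11.05 [-179.94278605   10.09358136   15.70942656]
```

```bash
python3 - <<'E'
from h import *
b=beta_from(.003,.04247,10.05);print(b,np.degrees(b))
for p in (0,-2,-3,-4):
    print(p,tcp_for_tip(-.115,.0018,.003,p,b))
E
```

```text
-0.05531710775140765 -3.16943680902607
0 ([np.float64(0.4972393614235057), np.float64(-0.10016903197906146), np.float64(0.028032711622204852)], [180, 0, 15.7])
-2 ([np.float64(0.49644813438425794), np.float64(-0.10039143586948993), np.float64(0.02505335397250814)], [180, -2, 15.7])
-3 ([np.float64(0.496090183202905), np.float64(-0.10049205140885778), np.float64(0.02355337121827044)], [180, -3, 15.7])
-4 ([np.float64(0.49575748818094845), np.float64(-0.10058556776198907), np.float64(0.022047127708054684)], [180, -4, 15.7])
```

```bash
cat >> h.py <<'E'
BETA=-.0553
def ft(n=6):
    F=[];Z=[]
    for i in range(n): bot.hold(.02); q=bot.sense();F.append(q["ft_force"]);Z.append(q["position"])
    return np.mean(F,0),np.mean(Z,0)
E
python3 - <<'E'
from h import *
p=-2.2
P,o=tcp_for_tip(-.115,.0018,.0055,p,BETA); bot.move_straight(P,rot=o,max_speed=.05)
f0,z0=ft(8); print(f0,z0,P)
hit=bot.move_straight([P[0],P[1],P[2]-.0045],max_speed=.006,force_limit=1.2)
f,z=ft(4); print(hit,f-f0,z,tip_now(BETA),bot.sense()["clock"])
bot.move_straight([P[0],P[1],z[2]+.0006],max_speed=.006)
f,z=ft(6); print(f-f0,z,tip_now(BETA),bot.sense()["clock"],bot.sense()["tool_rot"])
E
```

```text
[ 0.48285598 -0.21806433 -0.70970252] [ 0.49729288 -0.10063104  0.02797571] [np.float64(0.496374516524087), np.float64(-0.10041212891673791), np.float64(0.027253127608944966)]
True [-0.80087548 -0.21659534  4.20262822] [ 0.4963531  -0.10037164  0.02442504] [-0.11503776  0.00185172  0.00263532] 12.275
[ 0.17995761 -0.06858926  1.44016033] [ 0.49626444 -0.10035904  0.02485875] [-0.11512708  0.00195554  0.00294743] 12.7917 [-179.93093957   -2.09080515   15.71139341]
```

```bash
python3 - <<'E'
from h import *
p=-2.2
zc=.02545
P,o=tcp_for_tip(-.115,.0018,.0035,p,BETA)
bot.move_straight([P[0],P[1],zc],rot=o,max_speed=.01)
f0,z=ft(8); print(f0,z[2],tip_now(BETA),bot.sense()["tool_rot"])
zc+=.0254-z[2]
P,o=tcp_for_tip(-.097,.0018,.0035,p,BETA)
hit=bot.move_straight([P[0],P[1],zc],rot=o,max_speed=.03,force_limit=2.5)
f,z=ft(5); print(hit,f-f0,z[2],tip_now(BETA),bot.sense()["clock"])
im=vision.snapshot("wrist"); cv2.imwrite("pics/g1.png",im); crop(im,240,0,400,120,"g1a",5)
E
```

```text
[ 0.39530383  0.11028696 -0.60981001] 0.025056113353579754 [-0.11540827  0.00203016  0.00326927] [-179.97475901   -2.15207179   15.70433488]
False [-0.35130219  0.29426541 -0.19000161] 0.02567187148576383 [-0.09719047  0.00187605  0.003891  ] 14.0083
```

View pics/g1a.png

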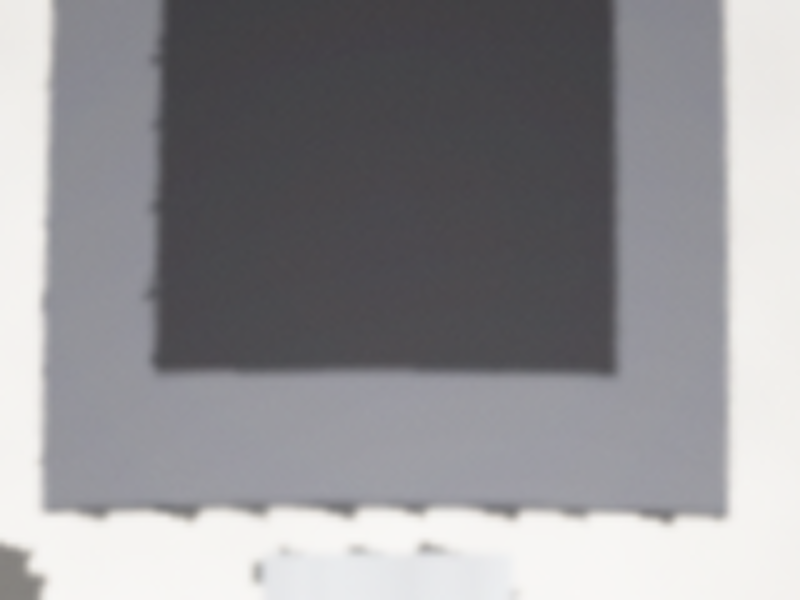

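```bash
python3 - <<'E'
from h import *
p=-2.2
P,o=tcp_for_tip(-.097,.0018,.0035,p,BETA)
def goto(xh,zc,fl=None,sp=.02):
    P,o=tcp_for_tip(xh,.0018,.0035,p,BETA)
    return bot.move_straight([P[0],P[1],zc],rot=o,max_speed=sp,force_limit=fl)
zc=.0254
for i in range(2):
    goto(-.097,zc,None,.01); f0,z=ft(8); print(zc,z[2],f0,tip_now(BETA)); 
    if abs(z[2]-.0253)<.00015: break
    zc+=.0253-z[2]
hit=goto(-.091,zc,2.5); f,z=ft(6); print(hit,zc,z[2],f-f0,tip_now(BETA),bot.sense()["clock"],bot.sense()["tool_rot"])
E
```

```text
0.0254 0.02539416397943807 [ 0.20682654  0.09337318 -0.6623385 ] [-0.097057    0.00180572  0.00362694]
False 0.0254 0.025355684056376084 [-0.43098628  0.01243597 -0.17602565] [-0.09102882  0.00183616  0.00359041] 14.9917 [-179.99805616   -2.19322423   15.70271994]
```

```bash
python3 - <<'E'
from h import *
p=-2.2
def goto(xh,zc,fl=None,sp=.02):
    P,o=tcp_for_tip(xh,.0018,.0035,p,BETA)
    return bot.move_straight([P[0],P[1],zc],rot=o,max_speed=sp,force_limit=fl)
f0,_=ft(5)
for x in (-.083,-.0755):
    hit=goto(x,.0254,2.2,.015); f,z=ft(5); print(hit,z[2],f-f0,(f-f0)[:2]@UX,tip_now(BETA),bot.sense()["clock"])
    if hit: break
im=vision.snapshot("wrist"); cv2.imwrite("pics/g2.png",im); crop(im,220,0,420,150,"g2a",4)
top=vision.snapshot("top"); crop(top,290,145,370,225,"g2t",7)
E
```

```text
False 0.02534084540895339 [ 0.42463385 -0.49811156 -0.59672695] 0.27400228928215586 [-0.08307759  0.00183217  0.00358325] 15.8417
False 0.02538708167495306 [ 0.05623502 -0.57923595 -0.34949295] -0.10260451323509483 [-0.07550464  0.00183046  0.00362827] 16.575
```

View pics/g2a.png

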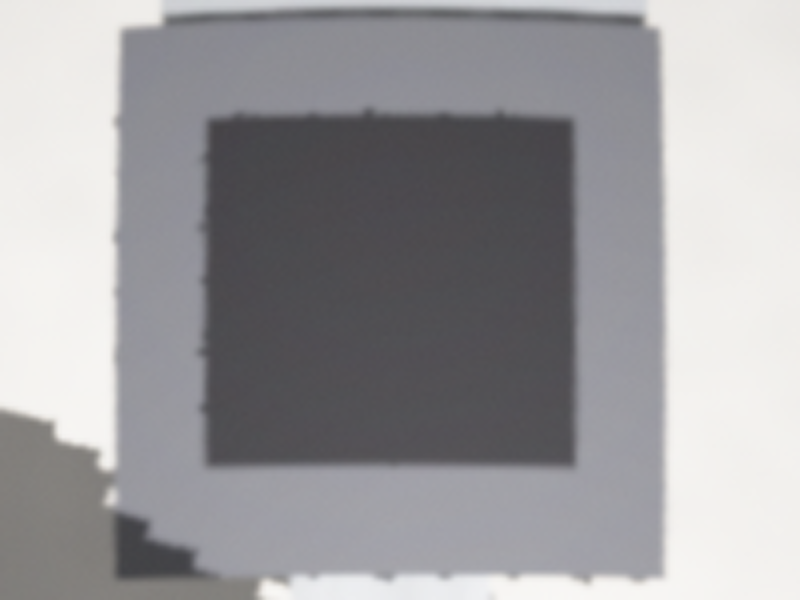

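View pics/g2t.png

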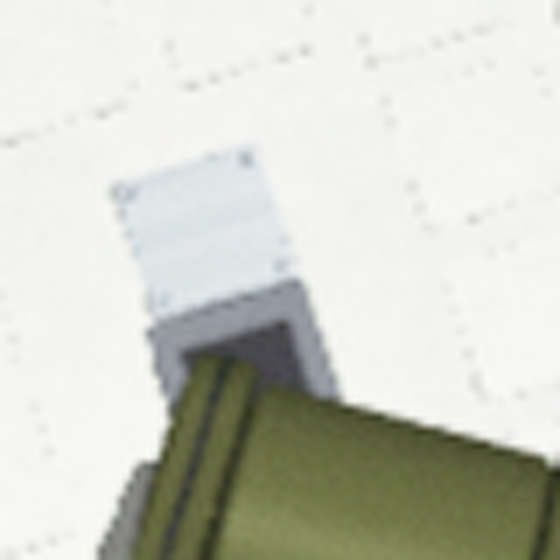

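```bash
python3 - <<'E'
from h import *
p=-2.2
c=cal("wrist")
def w(q,z): return pix(c,[(q[0]+.5)/4-.5+220,(q[1]+.5)/4-.5],z)
for q,z in [((390,10),.009),((200,26),.0086),((600,26),.0086),((390,575),.0086),((120,30),.0086),((660,30),.0086),((165,18),.009),((643,22),.009)]:
    d=w(q,z)[:2]-LAND; print(q,(d@UX).round(4),(d@UY).round(4))
def goto(xh,zc,fl=None,sp=.02):
    P,o=tcp_for_tip(xh,.0018,.0035,p,BETA)
    return bot.move_straight([P[0],P[1],zc],rot=o,max_speed=sp,force_limit=fl)
f0,_=ft(5)
for x in (-.0740,-.0730,-.0720):
    hit=goto(x,.0254,1.8,.008); f,z=ft(5); print(hit,z[2],f-f0,(f-f0)[:2]@UX,tip_now(BETA),bot.sense()["clock"])
    if hit or (f-f0)[:2]@UX<-1: break
im=vision.snapshot("wrist"); cv2.imwrite("pics/g3.png",im); crop(im,220,0,420,150,"g3a",4)
E
```

```text
(390, 10) -0.0261 0.0016
(200, 26) -0.0273 0.0225
(600, 26) -0.0273 -0.0216
(390, 575) -0.0909 0.0017
(120, 30) -0.0272 0.0315
(660, 30) -0.0273 -0.0284
(165, 18) -0.0262 0.0264
(643, 22) -0.0266 -0.0264
False 0.025364361853022366 [ 0.02634405 -0.02663154  0.23708474] 0.01815469462591233 [-0.0740047   0.00182389  0.00361484] 17.1833
False 0.0252410343910136 [-1.26451147 -0.39201453  0.44624595] -1.3234140624974993 [-0.0732746   0.00186095  0.00343616] 17.5417
```

View pics/g3a.png

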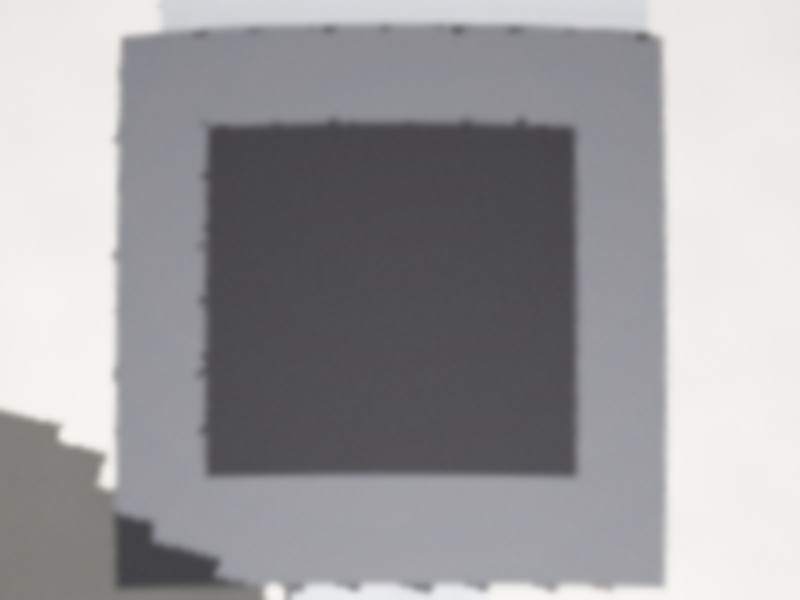

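```bash
cat >> h.py <<'E'
PP=-2.2
def gotip(xh,yh,z,fl=None,sp=.03,yaw=YAW,p=PP):
    P,o=tcp_for_tip(xh,yh,z,p,BETA,yaw); return bot.move_straight(P,rot=o,max_speed=sp,force_limit=fl)
def arc(th,r=.0525,x0=-.026+.0018):
    t=np.radians(th); return x0-r*np.cos(t), .003+r*np.sin(t)-.0016+.0001
E
python3 - <<'E'
from h import *
print(gotip(-.0770,.0018,.0036,3,.015))
f0,_=ft(6); print(tip_now(BETA),f0)
for th in (6,12,20,30):
    x,z=arc(th); hit=gotip(x,.0018,z,3,.025); f=bot.sense()["ft_force"]; print(th,hit,(f-f0).round(2),tip_now(BETA).round(4))
    if hit: break
f,_=ft(6);print(f-f0,bot.sense()["clock"])
cv2.imwrite("pics/h1.png",vision.snapshot("wrist")); crop(vision.snapshot("side"),190,200,350,320,"h1s",5)
E
```

```text
False
[-0.07684295  0.00175381  0.00374842] [-0.0351359  -0.09662223 -0.63818175]
6 False [ 0.59  0.46 -1.15] [-0.0761  0.0017  0.0073]
12 False [ 0.31  0.37 -0.99] [-0.0753  0.0017  0.0128]
20 False [ 0.07 -0.62 -0.37] [-0.0733  0.0017  0.0198]
30 False [-0.46  0.8  -1.04] [-0.0695  0.0017  0.028 ]
[ 0.10958383 -0.18381491 -0.55601957] 19.825
```

View pics/h1.png

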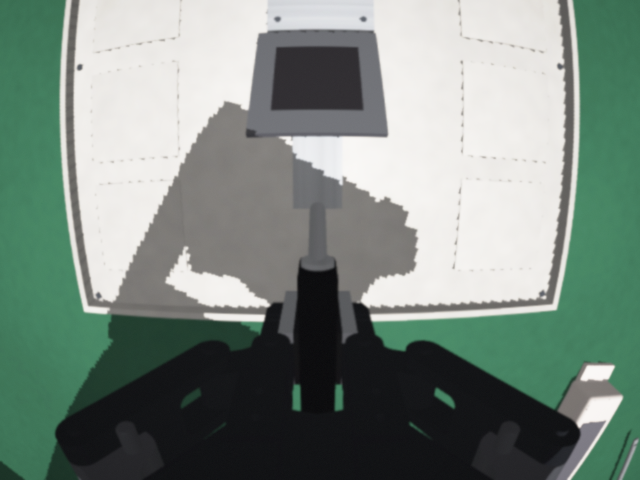

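View pics/h1s.png

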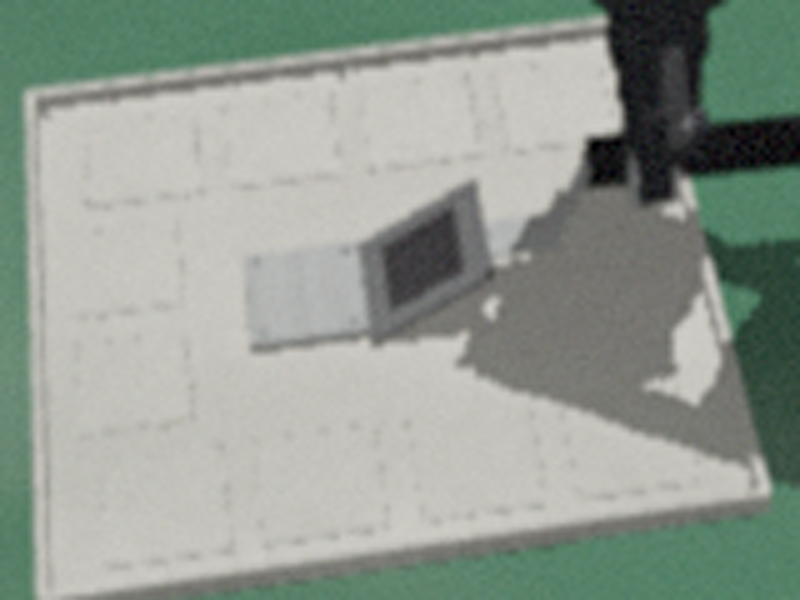

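Module is tilted ~30° (edge at rows 30–133 of the wrist view), square on the blade, lower edge at the step. I'll keep raising it.

```bash
python3 - <<'E'
from h import *
f0=np.array([-0.03,-.1,-.64])
for th in (40,50,60,70,78):
    x,z=arc(th); hit=gotip(x,.0018,z,3,.03); f=bot.sense()["ft_force"]; print(th,hit,(f-f0).round(2),tip_now(BETA).round(4))
    if hit: break
print(bot.sense()["clock"])
cv2.imwrite("pics/h2.png",vision.snapshot("wrist")); crop(vision.snapshot("side"),190,200,350,320,"h2s",5)
E
```

```text
40 False [-0.16 -0.13 -0.11] [-0.0641  0.0017  0.0356]
50 False [-0.58 -0.4   0.03] [-0.0577  0.0018  0.042 ]
60 False [ 0.19  0.46 -0.21] [-0.0502  0.0018  0.0472]
70 False [ 0.15 -0.48 -0.55] [-0.0419  0.0018  0.051 ]
78 False [-0.4  -0.23 -0.32] [-0.0349  0.0018  0.053 ]
22.15
```

View pics/h2.png

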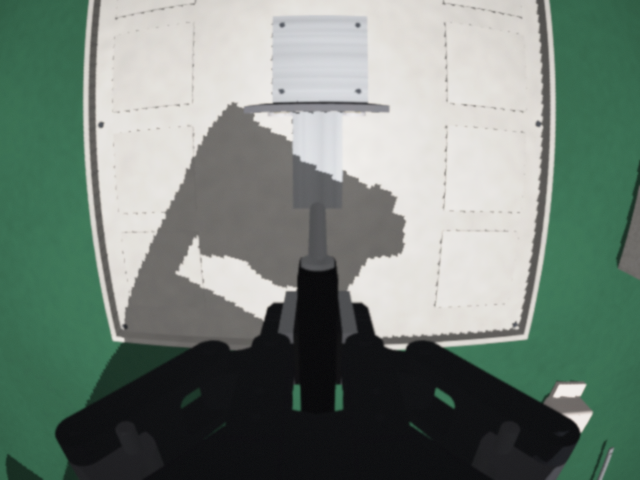

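View pics/h2s.png

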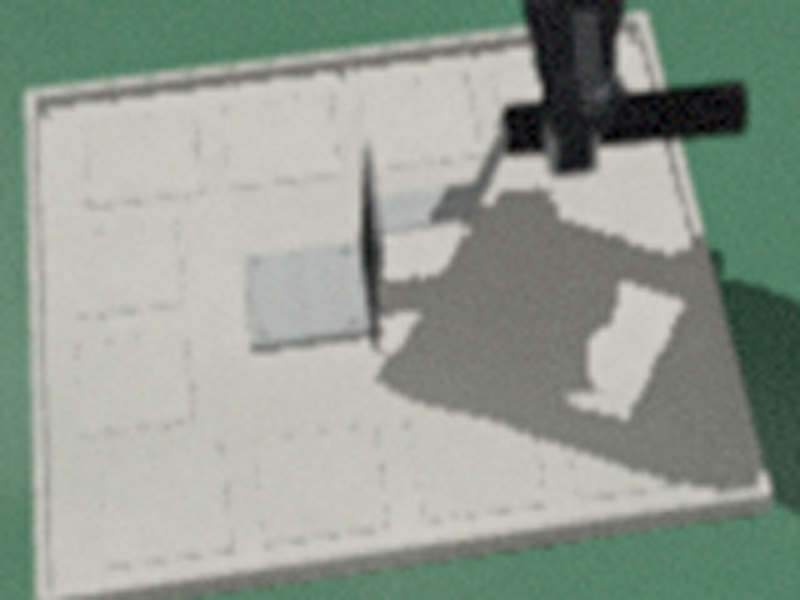

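```bash
python3 - <<'E'
from h import *
for x in (-.0285,-.0245,-.0205):
    hit=gotip(x,.0018,.0536,2.5,.015); s=bot.sense(); print(x,hit,s["ft_force"].round(2),tip_now(BETA).round(4),s["clock"])
bot.hold(.15)
cv2.imwrite("pics/h3.png",vision.snapshot("wrist")); crop(vision.snapshot("side"),190,200,350,320,"h3s",5)
E
```

```text
-0.0285 False [ 0.96  0.08 -1.  ] [-0.0285  0.0018  0.0536] 22.8417
-0.0245 False [ 1.06  1.05 -0.32] [-0.0244  0.0018  0.0536] 23.2583
-0.0205 False [ 0.24 -0.55 -0.2 ] [-0.0204  0.0018  0.0536] 23.675
```

View pics/h3.png

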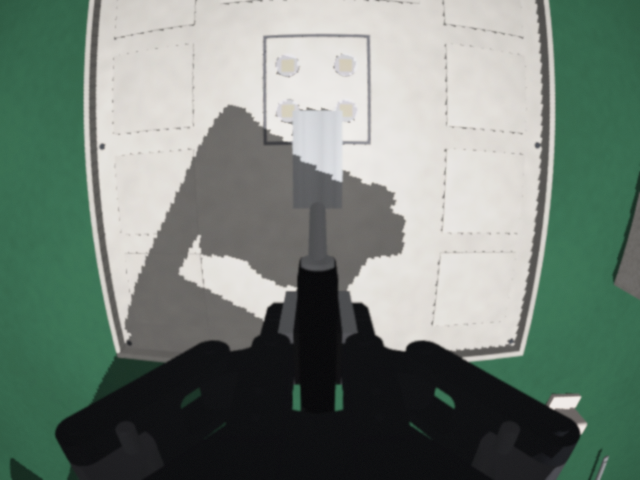

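View pics/h3s.png

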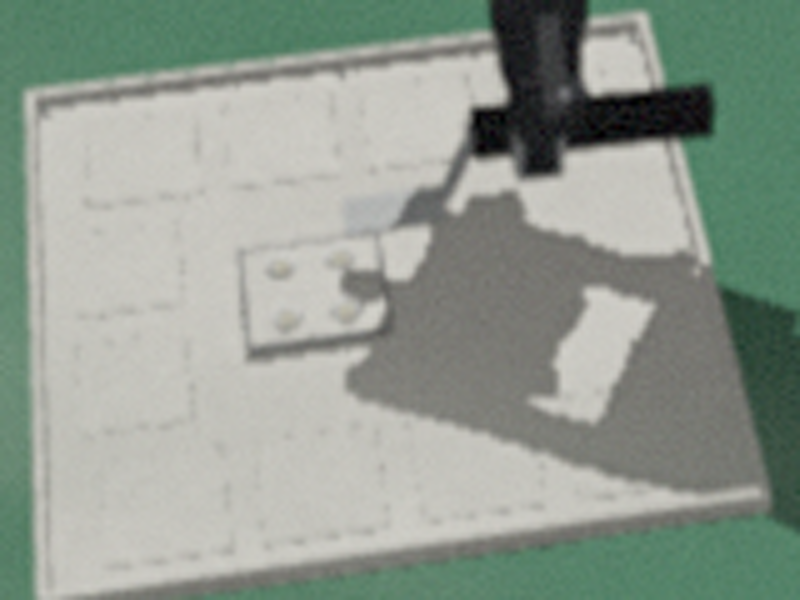

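```bash
python3 - <<'E'
from h import *
im=cv2.imread("pics/h3.png"); crop(im,250,20,390,160,"h3a",4.28)
c=cal("wrist"); np.save("c5.npy",c)
E
```

```text
(no output)
```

View pics/h3a.png

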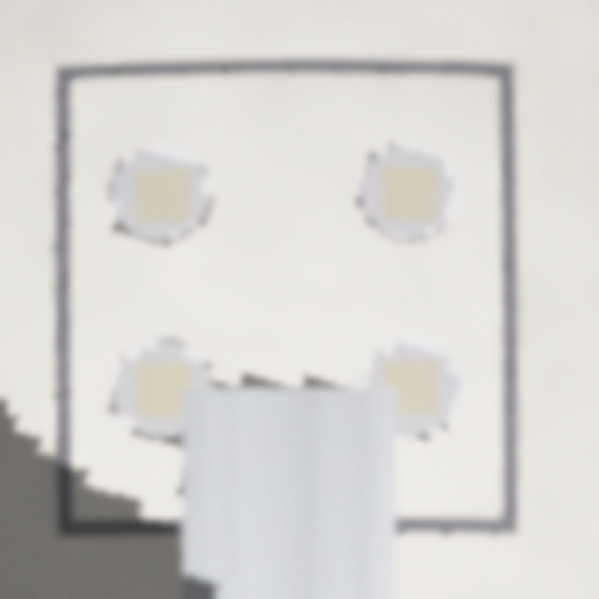

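```bash
python3 - <<'E'
from h import *
c=np.load("c5.npy",allow_pickle=True).item()
w=lambda q,z: pix(c,[(q[0]+.5)/4.28-.5+250,(q[1]+.5)/4.28-.5+20],z)
Q=[w(q,.012) for q in [(57,67),(513,66),(60,532),(515,530)]]
tl,tr,bl,br=Q; C=sum(Q)/4; d=tl+tr-bl-br; e=tl+bl-tr-br; r=C[:2]-LAND
print(C,"len",np.linalg.norm(d)/2,"wid",np.linalg.norm(e)/2,"yaw",np.degrees(np.arctan2(d[1],d[0])),np.degrees(np.arctan2(-e[0],e[1])),"rel",r@UX,r@UY)
E
```

```text
[ 0.68589231 -0.04694976  0.012     ] len 0.06334320140148629 wid 0.05968612290485574 yaw 15.898135382199834 15.762779493050028 rel -0.003916901520630891 0.0019841831800849774
```

```bash
python3 - <<'E'
from h import *
gotip(-.058,.0019,.0536,None,.1); gotip(-.058,.0019,.0100,3,.08)
f0,_=ft(5); print(tip_now(BETA),f0,bot.sense()["clock"])
gotip(-.038,.0019,.0100,2.5,.04)
print(tip_now(BETA)); hit=gotip(-.0306,.0019,.0100,2,.012); f,_=ft(5)
print(hit,tip_now(BETA),(f-f0).round(2),bot.sense()["clock"])
c=cal("wrist"); np.save("c6.npy",c); im=vision.snapshot("wrist"); cv2.imwrite("pics/i1.png",im); crop(im,250,0,390,140,"i1a",4.28)
E
```

```text
[-0.05749412  0.00161594  0.01060349] [-0.29242714  0.24938136 -0.66890389] 25.225
[-0.03800391  0.00201188  0.00982951]
False [-0.03054603  0.00189431  0.01006312] [ 0.6  -0.57 -0.  ] 26.725
```

View pics/i1a.png

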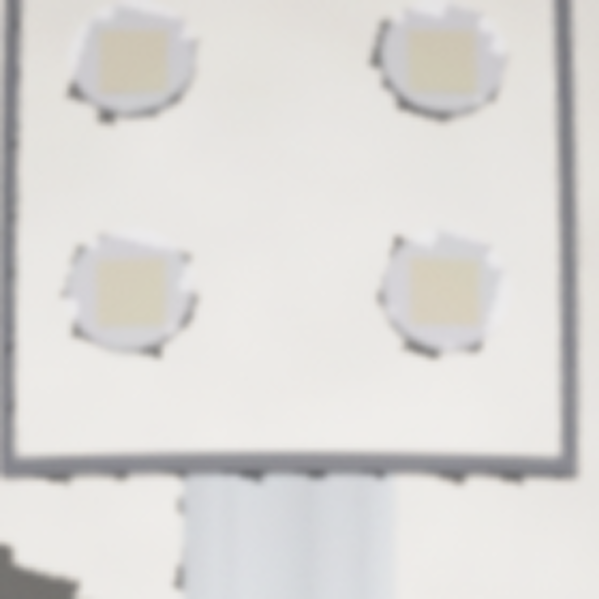

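```bash
python3 - <<'E'
from h import *
c=np.load("c6.npy",allow_pickle=True).item()
w=lambda q,z: pix(c,[(q[0]+.5)/4.28-.5+250,(q[1]+.5)/4.28-.5],z)
for q in [(2,474),(288,472),(578,474),(5,100),(571,100)]:
    d=w(q,.012)[:2]-LAND; print(q,(d@UX).round(4),(d@UY).round(4))
E
```

```text
(2, 474) -0.0306 0.0314
(288, 472) -0.031 0.0018
(578, 474) -0.0307 -0.0282
(5, 100) 0.0108 0.0314
(571, 100) 0.0107 -0.0279
```

```bash
python3 - <<'E'
from h import *
gotip(-.045,.0019,.0100,None,.06); gotip(-.045,.0019,.035,None,.1); gotip(.021,.048,.035,None,.15); gotip(.021,.048,.0100,3,.08)
f0,_=ft(5); print(tip_now(BETA),f0,bot.sense()["clock"])
gotip(.021,.0445,.0100,2.5,.03)
hit=gotip(.021,.0410,.0100,2,.01); f,_=ft(5)
print(hit,tip_now(BETA),(f-f0).round(2),bot.sense()["clock"])
im=vision.snapshot("wrist"); cv2.imwrite("pics/j0.png",im)
gotip(.021,.047,.0100,None,.05); gotip(.021,.047,.04,None,.1)
P,o=tcp_for_tip(-.02,.0,.095,PP,BETA); o=[180,0,YAW]; bot.movep(P,o); bot.hold(.1)
c=cal("wrist"); np.save("c7.npy",c); im=vision.snapshot("wrist"); cv2.imwrite("pics/j1.png",im); print(bot.sense()["clock"])
E
```

```text
[0.02094685 0.04779564 0.00991163] [ 0.4130323  -0.18791123 -0.75485296] 28.7917
False [0.02094006 0.04098054 0.00989161] [-0.18  0.27 -0.13] 29.6417
30.9833
```

View pics/j1.png

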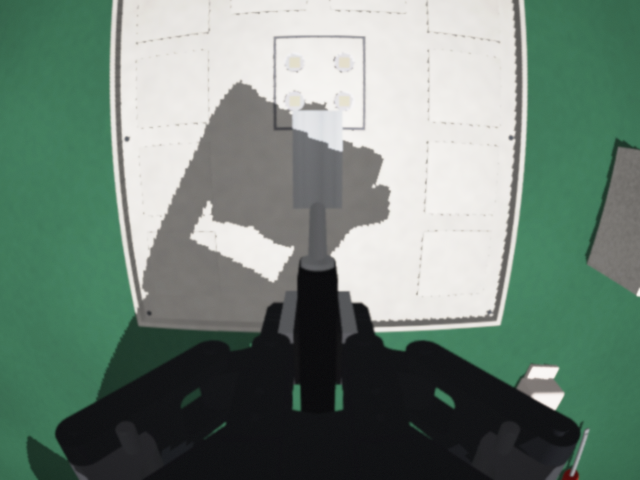

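View pics/j0.png

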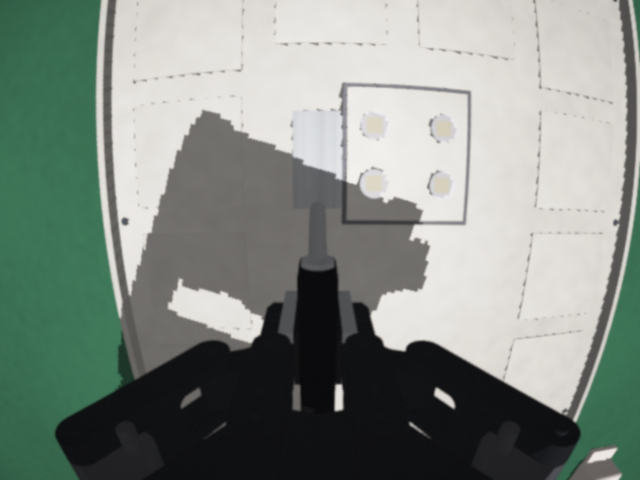

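```bash
python3 - <<'E'
from h import *
im=cv2.imread("pics/j1.png"); crop(im,260,20,380,140,"j1a",5); 
d=np.hstack([im[124:154,112:142],im[123:153,496:526]]); cv2.imwrite("pics/j1d.png",cv2.resize(d,None,fx=12,fy=12,interpolation=cv2.INTER_CUBIC))
E
```

```text
(no output)
```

View pics/j1a.png

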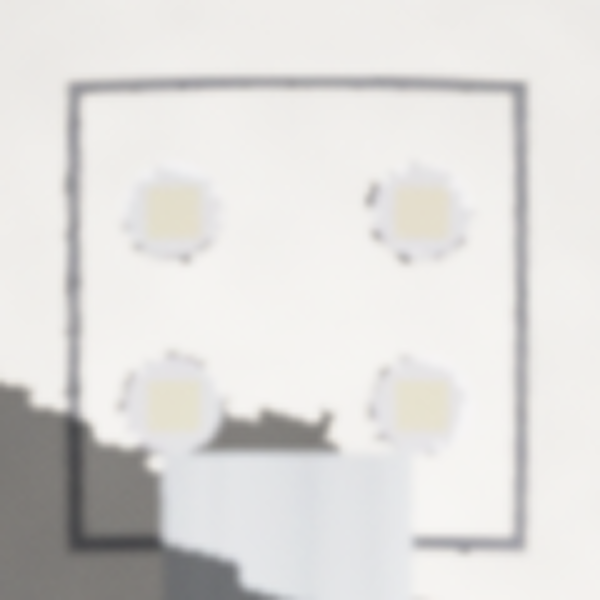

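View pics/j1d.png

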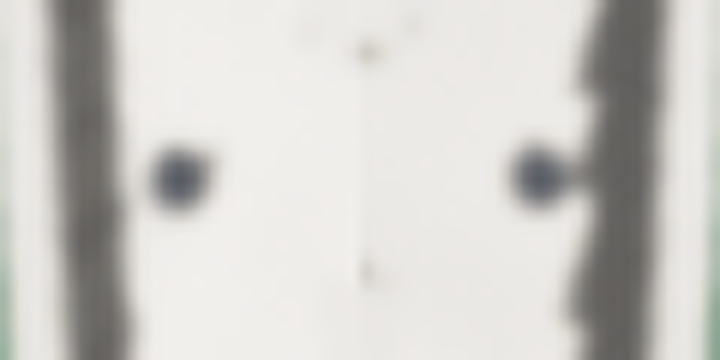

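```bash
python3 - <<'E'
from h import *
c=np.load("c7.npy",allow_pickle=True).item()
rel=lambda P:((P[:2]-LAND)@UX*1e3).round(2).item().__str__()+","+((P[:2]-LAND)@UY*1e3).round(2).item().__str__()
D=[pix(c,u,.003) for u in [(126.5,138.3),(510.5,137.2)]]; print("dots",[rel(d) for d in D],"mid",rel(sum(D)/2),"sep",np.linalg.norm(D[0]-D[1]))
w=lambda q,z: pix(c,[(q[0]+.5)/5-.5+260,(q[1]+.5)/5-.5+20],z)
Q=[w(q,.012) for q in [(69,85),(525,84),(72,549),(524,547)]]
tl,tr,bl,br=Q; C=sum(Q)/4; d=tl+tr-bl-br; e=tl+bl-tr-br
print("mod",rel(C),"len",np.linalg.norm(d)/2,"wid",np.linalg.norm(e)/2,"yaw",np.degrees(np.arctan2(d[1],d[0])),np.degrees(np.arctan2(-e[0],e[1])))
L=[w(q,.0146) for q in [(175,212),(421,213),(174,405),(422,406)]]; print("lens mid",rel(sum(L)/4),[rel(l) for l in L])
im=cv2.imread("pics/e2.png"); crop(im,80,60,560,240,"e2d",1.6)
E
```

```text
dots ['-29.89,142.09', '-29.32,-142.32'] mid -29.61,-0.11 sep 0.28441152388147856
mod 1.14,-0.39 len 0.06293817915066371 wid 0.059290232353153526 yaw 15.731205433345602 15.879074312616844
lens mid 0.99,-0.43 ['13.93,15.31', '13.8,-16.2', '-11.8,15.5', '-11.95,-16.32']
```

View pics/e2d.png

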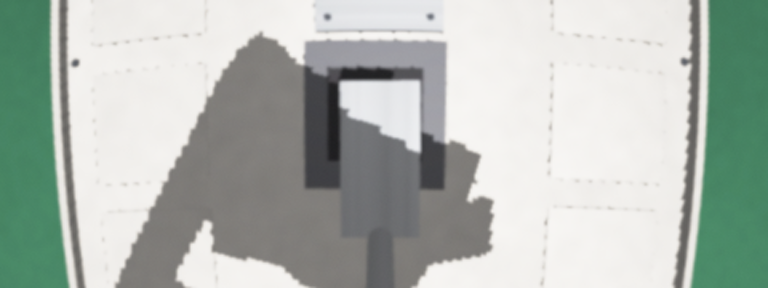

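```bash
python3 - <<'E'
from h import *
g=[.4464,.3375]; o=[180,0,18.9]
s=bot.sense(); p=s["position"]; bot.move_straight([p[0]-.03,p[1],.14],max_speed=.2)
bot.movep([*g,.12],o); bot.move_straight([*g,.07],max_speed=.1); bot.hold(.15)
f0,z=ft(6); print(z,bot.sense()["tool_rot"],f0)
hit=bot.move_straight([*g,.0366],max_speed=.025,force_limit=4); f,z=ft(5); print(hit,z,(f-f0).round(2),bot.sense()["clock"])
im=vision.snapshot("wrist"); cv2.imwrite("pics/k1.png",im); crop(vision.snapshot("side"),280,390,420,470,"k1s",5)
E
```

```text
[0.44700189 0.3378905  0.07099397] [-1.79979787e+02 -9.22990044e-02  1.89041906e+01] [-0.06564932 -0.22798936 -0.61563424]
False [0.44653232 0.3375758  0.03677026] [-0.71  0.3  -0.44] 35.3667
```

View pics/k1.png

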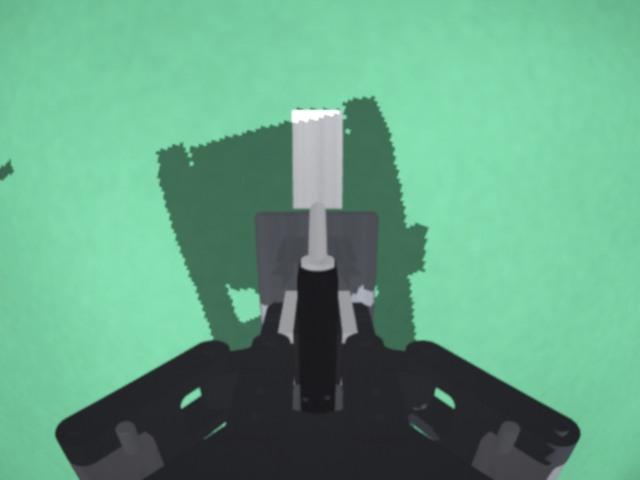

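View pics/k1s.png

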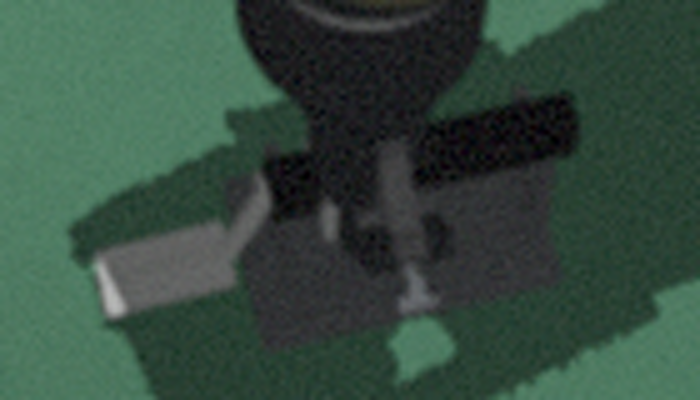

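```bash
python3 - <<'E'
from h import *
g=[.4464,.3375]
f0,_=ft(6)
hit=bot.move_straight([*g,.0352],max_speed=.006,force_limit=1.5); f,z=ft(5); print(hit,z,(f-f0).round(2))
bot.open_gripper(); bot.hold(.2); print(bot.sense()["finger_gap"],bot.sense()["clock"])
bot.move_straight([*g,.12],max_speed=.12)
bot.movep([.40,.33,.20],[180,0,18]); c=cal("wrist"); np.save("c8.npy",c); im=vision.snapshot("wrist"); cv2.imwrite("pics/l1.png",im); print(bot.sense()["clock"])
cv2.imwrite("pics/l1t.png",vision.snapshot("top")); sd=vision.snapshot("side"); cv2.imwrite("pics/l1s.png",sd); crop(sd,280,390,420,470,"l1sc",5); crop(sd,190,200,350,320,"l1sh",5)
crop(im,260,60,400,280,"l1a",2.7)
E
```

```text
True [0.44643798 0.33752029 0.0365669 ] [-0.48  0.12  5.4 ]
0.08525107698394623 36.75
38.1167
```

View pics/l1.png

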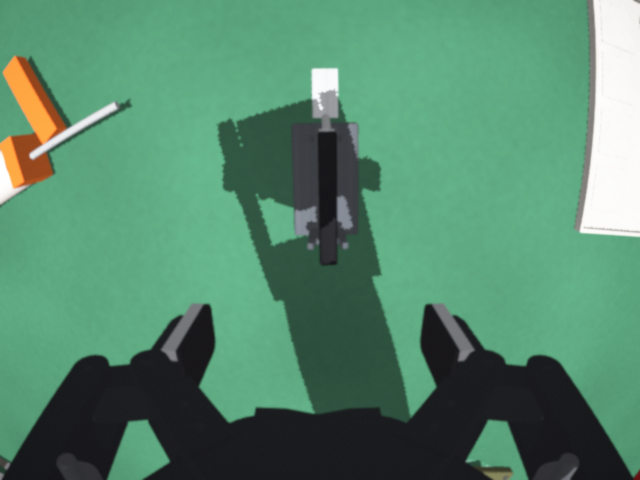

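View pics/l1sc.png

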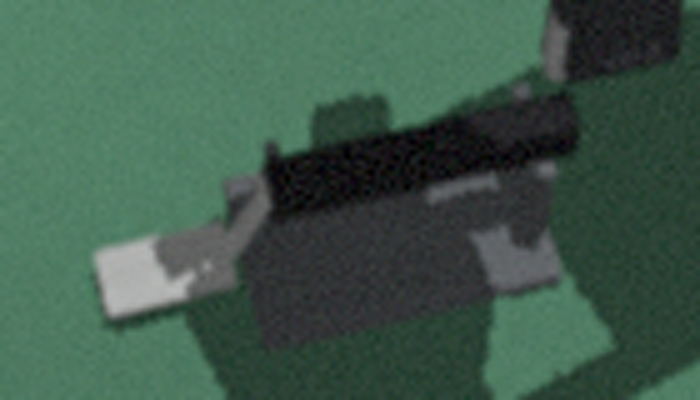

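View pics/l1sh.png

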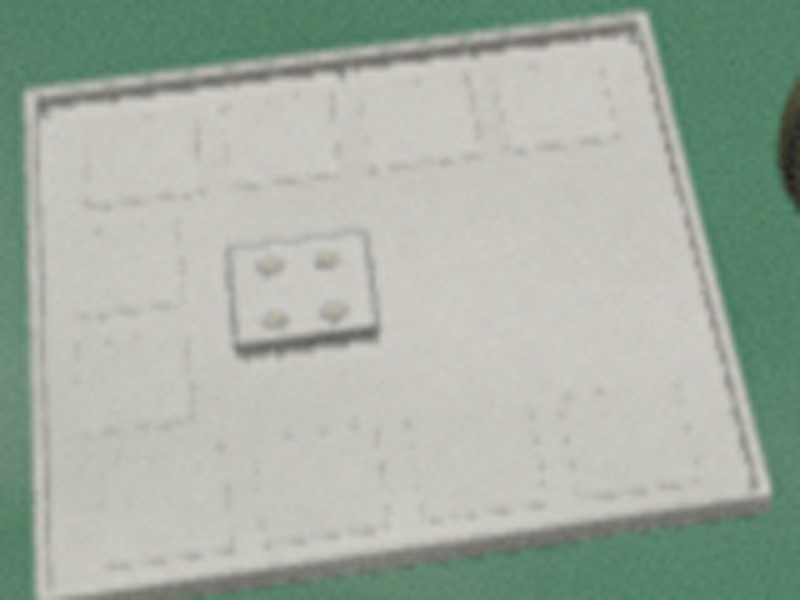

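View pics/l1t.png

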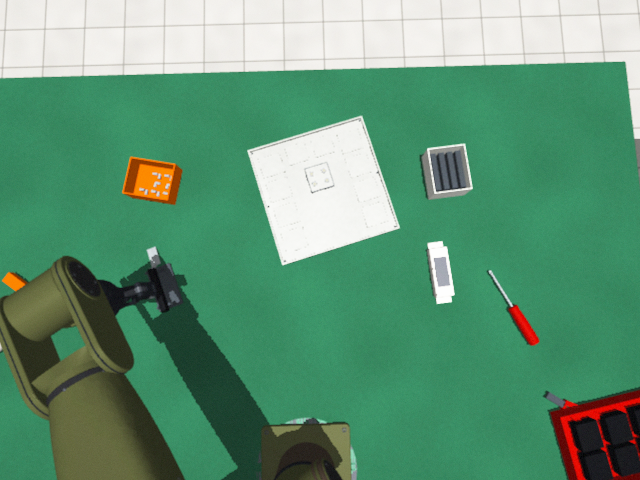

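```bash
python3 - <<'E'
from h import *
a=cv2.imread("pics/a_side.png"); crop(a,225,230,305,280,"m1",8)
b=cv2.imread("pics/l1s.png"); crop(b,225,230,305,280,"m2",8)
t=cv2.imread("pics/a_top.png"); crop(t,295,150,350,220,"m3",8)
t=cv2.imread("pics/l1t.png"); crop(t,295,150,350,220,"m4",8)
E
python3 -c "
import cv2,numpy as np
cv2.imwrite('pics/m34.png',np.hstack([cv2.imread('pics/m3.png'),cv2.imread('pics/m4.png')])[:, :800])
cv2.imwrite('pics/m12.png',cv2.resize(np.vstack([cv2.imread('pics/m1.png'),cv2.imread('pics/m2.png')]),None,fx=.75,fy=.75))"
```

```text
(no output)
```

View pics/m12.png

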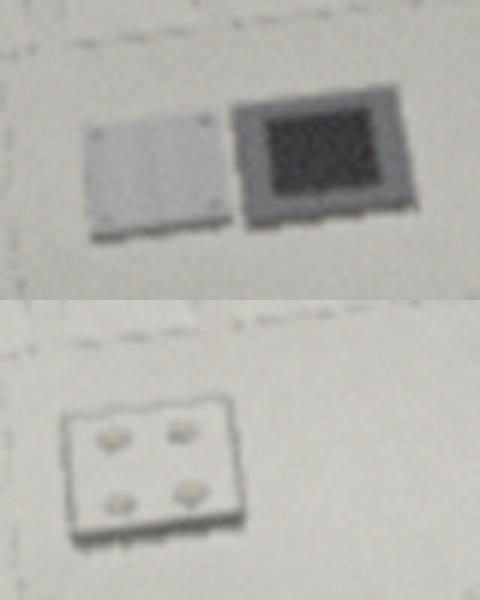

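View pics/m34.png

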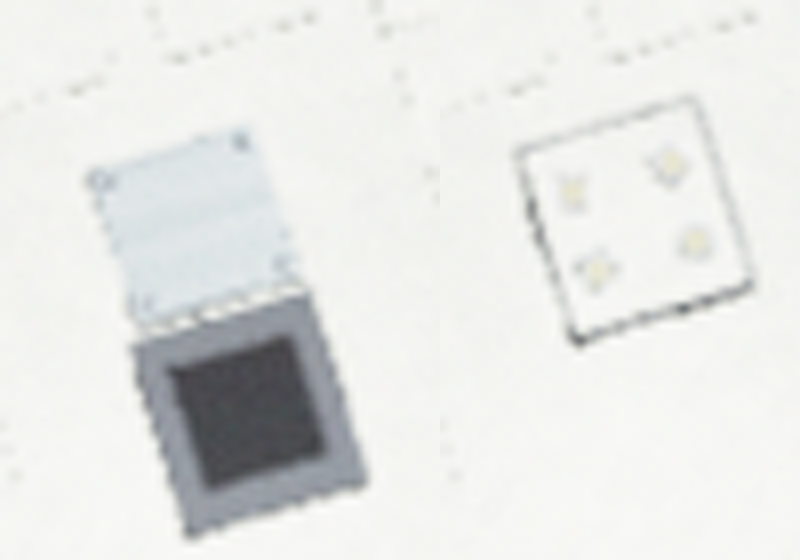

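```bash
python3 - <<'E'
from h import *
def est(n,f,o,L,M):
    c=cal(n); w=lambda q,z: pix(c,[(q[i]+.5)/f-.5+o[i] for i in (0,1)],z)
    l=np.mean([w(q,.009) for q in L],0); m=np.mean([w(q,.012) for q in M],0); d=(m-l)[:2]; print(n,"land",l,"mod",m,"rel",d@UX*1e3,d@UY*1e3)
est("top",8,(295,150),[(85,178),(252,125),(300,278),(133,328)],[(78,152),(255,97),(313,285),(138,340)])
est("side",6,(225,230),[(82,122),(220,110),(232,213),(92,234)],[(62,115),(231,97),(244,213),(72,230)])
E
```

```text
top land [ 0.68823603 -0.04743051  0.009     ] mod [ 0.69024059 -0.04863303  0.012     ] rel 1.6043689883828578 -1.7000936871758838
side land [ 0.68908976 -0.04630493  0.009     ] mod [ 0.69041507 -0.04652817  0.012     ] rel 1.2154577021577682 -0.5735338648352807
```

```bash
python3 - <<'E'
from h import *
bot.finish_job(); print("done")
E
```

```text
the job is handed in; nothing more can be done
done
```

The module is flipped onto the land, lenses up, and the lifter is back in its rest. I handed the job in at about 38 s of the 72 s allowed.

**How it went:**
- **Feeling the blade:** I touched the blade to the tray floor to measure its bend, about 3.2° down, and pitched the lifter to compensate.
- **Tipping:** I slid the blade into the gap, pushed the module up to the step (about 1.3 N) and tipped it over. Past vertical it fell onto the land under its own weight, because the blade could not support it from the far side.
- **Centring:** It landed about 4 mm short of centre in x and 2 mm off in y. I corrected both with light nudges from the blade, then returned the lifter.

**Last checks:**
- **Position:** Wrist camera puts the module about +1.1 mm in x and −0.4 mm in y from the land centre, square within about 0.2°. I left that residual. The coarser side and top views agree in direction, at +1.2 to +1.6 mm in x and −0.6 to −1.7 mm in y.
- **Lifter:** Lies in its rest as it did at the start.
- **Bystanders:** They look unmoved in the pictures.
- **Arm:** The arm stood clear of everything at hand-in.

**Forces:** Contact stops overshot their set limits. Blade-on-floor readings reached about 3.7 and 4.2 N against a set stop of 1.2 N, still under the 6 N limit. Setting the lifter down on its rest read about 5.4 N. The force signal carries about 0.5 N of noise.

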